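# Restock the outgoing-mail caddy

### The job

Please put the mailing kit back into its dark desk caddy, everything standing upright in its own pocket: the wooden stamp in the long front pocket with the cork pad, one green cell in each of the two small front bays, the small green ink bottle in the back pocket with the green pad and the glue stick in the back pocket with the red pad. The red cells are disposables and the white bottle is not ink, so leave those standing where they are.

Things in the scene. Friction and masses are not known exactly. Their poses are not given: they have to be found in the camera images.
- caddy: Fixed dark open desk caddy, 99 mm deep (x) by 150 mm wide (y). Origin: centre of its underside on the desk; x from low front (white card) to tall back, y to the left seen from the front. Pocket floors 6 mm above the desk; walls 3 mm thick, rims 28 mm high in front, 42 mm at the back. Pockets have no room for fingers: hold things above the rims, open little. Middle back: clip dish, not used.
- stamp: Brown wooden rubber stamp: base 24 (x) by 50 (y) by 14 mm high, round knob handle up to 24 mm across above it, 60 mm tall in all, 45 g. Origin at the centre of its underside, z up. Its pocket: long one with cork pad, centre at caddy x = -25.5, y = 0 mm, 42 mm in x by 70 mm in y; the base must lie along the caddy's y, either way round.
- glue_stick: Glue stick on end, red with white cap and foot, round, 24 mm across, 92 mm tall, 30 g. Origin at the centre of its underside, z up. Its pocket: back right one with red pad, centre at caddy x = 22.5, y = -50 mm, 48 mm in x by 44 mm in y.
- ink_bottle: Small green bottle of stamp ink with white cap, round, 30 mm across up to the rounded shoulder, which ends 64 mm up; cap 19 mm across; 78 mm tall in all, 90 g. Origin at the centre of its underside, z up. Its pocket: back left one with green pad, centre at caddy x = 22.5, y = 47 mm, 48 mm in x by 50 mm in y.
- green_cell_a: Green and yellow standing AA cell, 15 mm across, 50 mm tall, 23 g. Origin at the centre of its underside, z up along the cell. One of two alike, either may go into either bay: small front bays with grey pads, centres at caddy x = -25.5, y = +55 and -55 mm, each 42 mm in x by 34 mm in y.
- green_cell_b: Green and yellow standing AA cell, 15 mm across, 50 mm tall, 23 g. Origin at the centre of its underside, z up along the cell. One of two alike, either may go into either bay: small front bays with grey pads, centres at caddy x = -25.5, y = +55 and -55 mm, each 42 mm in x by 34 mm in y.
- red_cell_a: Red and white standing AA cell, 15 mm across, 50 mm tall, 23 g. Origin at the centre of its underside, z up along the cell. Does not belong in the caddy; to be left alone.
- red_cell_b: Red and white standing AA cell, 15 mm across, 50 mm tall, 23 g. Origin at the centre of its underside, z up along the cell. Does not belong in the caddy; to be left alone.
- white_bottle: White bottle with a red cap, 44 mm across, 113 mm tall, 140 g. Origin at the centre of its underside, z up. Does not belong in the caddy; to be left alone.
Not all that is in view belongs to the job. What is meant by the stamp is not orange, and is the larger of those in its own colour. Several things look just like the ink_bottle: the one meant starts farthest from the robot's base.

How it is judged:
At the end, for the whole second after the job is handed in: Stamp (base along its pocket), ink bottle, glue stick and one green cell per bay stand in their own pockets, middle within about 10 mm of the pocket's centre, within 4 mm of its floor, upright within 7 degrees, at rest. Red cells and white bottle stand within 20 mm of where they began (x of stamp in the frame of caddy between -0.036 and -0.015 m and y of stamp in the frame of caddy between -0.0115 and 0.0115 m and z of stamp in the frame of caddy between 0.002 and 0.01 m and angle between each of stamp, ink_bottle, glue_stick, red_cell_a, red_cell_b, white_bottle's own z axis and vertical below 0.12 rad and linear speed of each of stamp, ink_bottle, glue_stick below 0.02 m/s and angular speed of each of stamp, ink_bottle, glue_stick below 0.6 rad/s and angle between the y axis of stamp and the y axis of caddy, either way round below 0.5 rad and x of ink_bottle in the frame of caddy between 0.012 and 0.033 m and y of ink_bottle in the frame of caddy between 0.0355 and 0.0585 m and z of ink_bottle in the frame of caddy between 0.002 and 0.01 m and x of glue_stick in the frame of caddy between 0.009 and 0.036 m and y of glue_stick in the frame of caddy between -0.0615 and -0.0385 m and z of glue_stick in the frame of caddy between 0.002 and 0.01 m and (((x of green_cell_a in the frame of caddy between -0.04 and -0.011 m and y of green_cell_a in the frame of caddy between 0.0445 and 0.0655 m and z of green_cell_a in the frame of caddy between 0.002 and 0.01 m and angle between green_cell_a's own z axis and vertical below 0.12 rad and linear speed of green_cell_a below 0.02 m/s and angular speed of green_cell_a below 0.6 rad/s) and (x of green_cell_b in the frame of caddy between -0.04 and -0.011 m and y of green_cell_b in the frame of caddy between -0.0655 and -0.0445 m and z of green_cell_b in the frame of caddy between 0.002 and 0.01 m and angle between green_cell_b's own z axis and vertical below 0.12 rad and linear speed of green_cell_b below 0.02 m/s and angular speed of green_cell_b below 0.6 rad/s)) or ((x of green_cell_a in the frame of caddy between -0.04 and -0.011 m and y of green_cell_a in the frame of caddy between -0.0655 and -0.0445 m and z of green_cell_a in the frame of caddy between 0.002 and 0.01 m and angle between green_cell_a's own z axis and vertical below 0.12 rad and linear speed of green_cell_a below 0.02 m/s and angular speed of green_cell_a below 0.6 rad/s) and (x of green_cell_b in the frame of caddy between -0.04 and -0.011 m and y of green_cell_b in the frame of caddy between 0.0445 and 0.0655 m and z of green_cell_b in the frame of caddy between 0.002 and 0.01 m and angle between green_cell_b's own z axis and vertical below 0.12 rad and linear speed of green_cell_b below 0.02 m/s and angular speed of green_cell_b below 0.6 rad/s))) and distance of each of red_cell_a, red_cell_b, white_bottle from where it was at the start of the episode below 0.02 m); the robot touches nothing.
It fails at once if a red cell is shifted by more than 20 mm or knocked over (distance of red_cell_a from where it was at the start of the episode above 0.02 m or angle between red_cell_a's own z axis and vertical above 0.3 rad).
It fails at once if a red cell is shifted by more than 20 mm or knocked over (distance of red_cell_b from where it was at the start of the episode above 0.02 m or angle between red_cell_b's own z axis and vertical above 0.3 rad).
It fails at once if the white bottle is shifted by more than 20 mm or knocked over (distance of white_bottle from where it was at the start of the episode above 0.02 m or angle between white_bottle's own z axis and vertical above 0.3 rad).
It also fails if it takes over 112 s, if anything falls off the work surface, if the arm or the gripper's body presses on something with over 40 N, if the wrist force passes 120 N, or if a joint passes its speed limit or range.

### The arm

A 6-joint arm with a two-finger parallel gripper is mounted at the origin on the work surface; the furniture and walls round the work are solid. World frame = base frame: x ahead of the robot, y to its left, z up, the work surface at z = 0. Lengths are in m, angles in rad, forces in N, time in s.
With the tool pointing down it reaches from about 0.25 to 0.8 m from the base axis. Payload 8.5 kg.
Tool frame: the origin (TCP) lies on the centre line of the jaws, within the pads' length; the fingertips stand 8 mm ahead of it and the grasp point (between the pads) lies 11 mm behind it (robot.tip_reach is the distance from the TCP to the fingertips, in m); z points along the fingers, y is the line along which they close (so a half turn about z gives the same grasp; the last joint's range is limited). The gripper opens to 85 mm and grips with 20 to 120 N. Pads are 22 mm wide; open, the fingers measure 114 mm over their backs; the gripper's body (76 mm by 85 mm) begins 54 mm behind the grasp point. The pads swing forward as they close: fully open they stand 13 mm farther back than shut.
Start: joints at [-1.112, 0.238, -0.013, 1.319, 0, 1.571], TCP at [0.232, -0.471, 0.239] pointing down, gripper open.
Joint ranges: [-2.66, 2.66], [-1.03, 1.9], [-1.14, 1.46], [-1.82, 2.27], [-1.45, 1.34], [-3.14, 3.14]. Speed limits (rad/s): [2.22, 2.22, 2.79, 3.14, 3.14, 3.14].

### API

Orientations are given as a unit quaternion [w, x, y, z].
In Python, from station import robot gives the robot as it stands.
- The arm moves only by the shell command python3 -m handwheel 'ROWS' [FORCE]. ROWS is rows parted by semicolons, their numbers by spaces, 1 to 8 of them, each of 7 numbers: a rotation vector rx, ry, rz in rad, then dx, dy, dz in m, then the finger opening in m; each row shifts and turns the commanded pose from where the row before left it, along the tool's axes as they then stand; what a row does not reach is not made up. A row lasts 1/12 s, in which the tool goes at most 0.0417 m and 0.125 rad, less where a joint would pass 70% of its speed; a pose out of reach is approached as far as the arm can. The fingers move at their own pace and stop on an object; FORCE is the grip in N (left out, the last holds). Time passes only in rows, so rows that do not move let the fingers close. It prints the time, the measured TCP pose, the force, the opening and the grip force at its end.
- robot.get_obs(): the state, without advancing time (a new reading comes with each control period).
- robot.snapshot(name): name is "side" or "top"; returns a dict with "image" (420x560x3 uint8, blue, green, red), "fx", "fy", "cx", "cy" (pixels), "distortion" ([k1, k2, p1, p2, k3] as OpenCV has them; the pictures are not rectified), "rvec" (rotation vector, rad) and "tvec" (3), from world to camera coordinates, as OpenCV has them. Camera axes: x right, y down, z forward; pixel columns grow to the right and rows downward; lengths in m; the calibration is good to about 2 mm. A picture is of the moment at which its call begins. There is no depth.
- robot.close_job(): hands the job in; it is judged then, once.
The state is a dict: "clock": time; "q": joint angles; "qd": joint speeds; "joint_efforts": joint torques, N m; "position": TCP position; "eef_rot": TCP orientation; "force": force on the tool from outside, world axes, zero at the start; "ft_torque": the same for the moment, N m; "grip_width": finger opening in m; "grip_force": force on a finger pad.
Only numpy, scipy, OpenCV 4.12 (cv2) and the standard library are available. Lean on these libraries where they do the work, as an engineer would, in place of code of your own. Each camera call takes 0.05 s, during which the arm holds its last target. There are 200 camera calls.

## Working session

There is one attempt and no reset: what is moved stays moved. The work goes in short steps, Python scripts to look and compute and a shell command to move; the robot and the scene stay as the last step left them, time stands still between calls to the robot, and variables do not carry over. Pictures are saved under pics/ and viewed, at most 14 in all, crops included, and the job is handed in when it is done.

```bash
ls; mkdir -p pics; cat > h.py <<'E'
import numpy as np, cv2
from station import robot
def snap(n,f=None):
    s=robot.snapshot(n)
    if f: cv2.imwrite('pics/'+f+'.png',s['image'])
    return s
def cam(s):
    K=np.array([[s['fx'],0,s['cx']],[0,s['fy'],s['cy']],[0,0,1.]]);D=np.array(s['distortion'],float)
    R=cv2.Rodrigues(np.array(s['rvec'],float))[0];t=np.array(s['tvec'],float).ravel();return K,D,R,t
def ray(s,uv,z):
    K,D,R,t=cam(s)
    p=cv2.undistortPoints(np.array(uv,float).reshape(-1,1,2),K,D).reshape(-1,2)
    d=np.c_[p,np.ones(len(p))]@R; c=-R.T@t
    return c+d*((z-c[2])/d[:,2])[:,None]
def proj(s,P):
    K,D,R,t=cam(s)
    return cv2.projectPoints(np.array(P,float).reshape(-1,1,3),cv2.Rodrigues(R)[0],t,K,D)[0].reshape(-1,2)
E
python3 - <<'E'
from h import *
for n in('top','side'):
    s=snap(n,n+'0');K,D,R,t=cam(s);print(n,-R.T@t,s['fx'],R[2])
o=robot.get_obs();print(o['position'],o['eef_rot'],o['grip_width'],o['clock'])
E
```

```text
pics
top [0.47335001 0.01659427 0.90823869] 385.43735984965423 [ 0.02557401 -0.02280988 -0.99941267]
side [ 1.3114163  -0.81763761  0.7636896 ] 520.3322038051966 [-0.58981344  0.59949399 -0.54104258]
[ 0.23232836 -0.47038189  0.23873077] [-6.44934040e-04  9.73803910e-01  2.27388446e-01 -1.51317366e-04] 0.08511775157323609 0.1
```

View pics/top0.png

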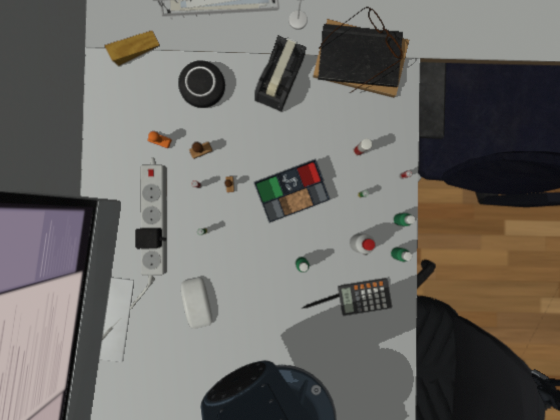

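View pics/side0.png

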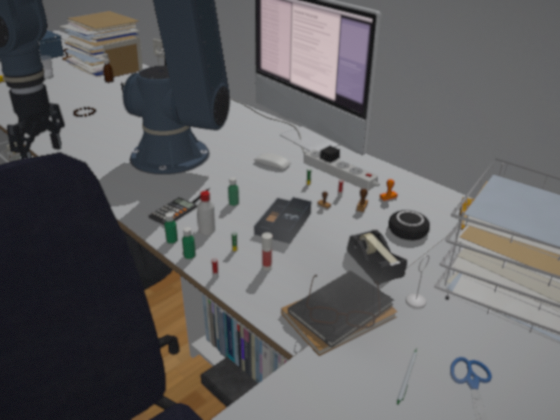

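The top view shows the caddy at (292,190). The stamps are at (158,138) in orange, (200,149) in large brown and (230,183) in small brown. Green bottles are at (302,264), (404,219) and (401,255), the glue stick at (362,148) and the white bottle at (364,244). Cells are at (196,183), (202,231), (363,193) and (406,174). I'll zoom in next.

```bash
python3 - <<'E'
import cv2
a=cv2.imread('pics/top0.png');b=cv2.imread('pics/side0.png')
cv2.imwrite('pics/t1.png',cv2.convertScaleAbs(cv2.resize(a[120:280,140:270],None,fx=3.7,fy=3.7,interpolation=2),alpha=1.3))
cv2.imwrite('pics/t2.png',cv2.convertScaleAbs(cv2.resize(a[125:280,250:420],None,fx=3.8,fy=3.8,interpolation=2),alpha=1.5))
cv2.imwrite('pics/s1.png',cv2.convertScaleAbs(cv2.resize(b[140:290,140:420],None,fx=2.85,fy=3.8,interpolation=2),alpha=1.3))
E
```

```text
(no output)
```

View pics/t1.png

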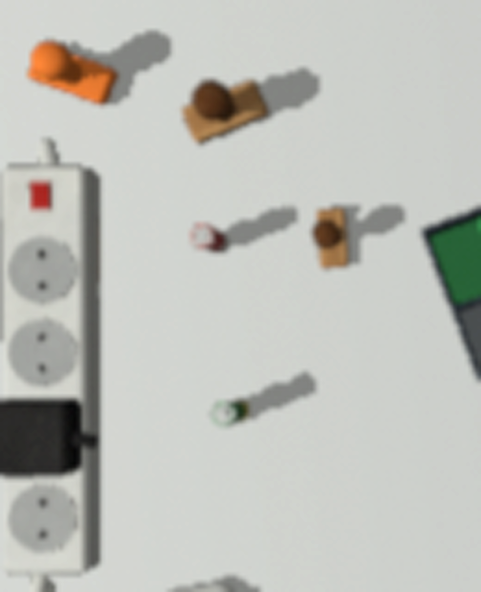

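View pics/t2.png

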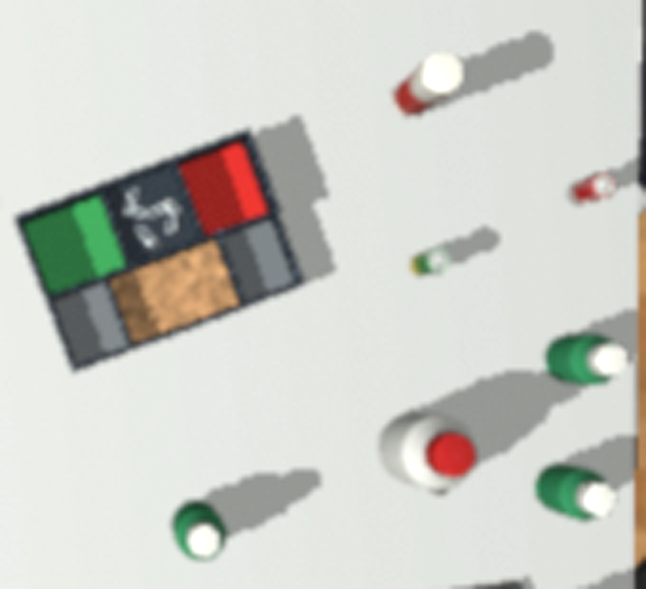

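View pics/s1.png

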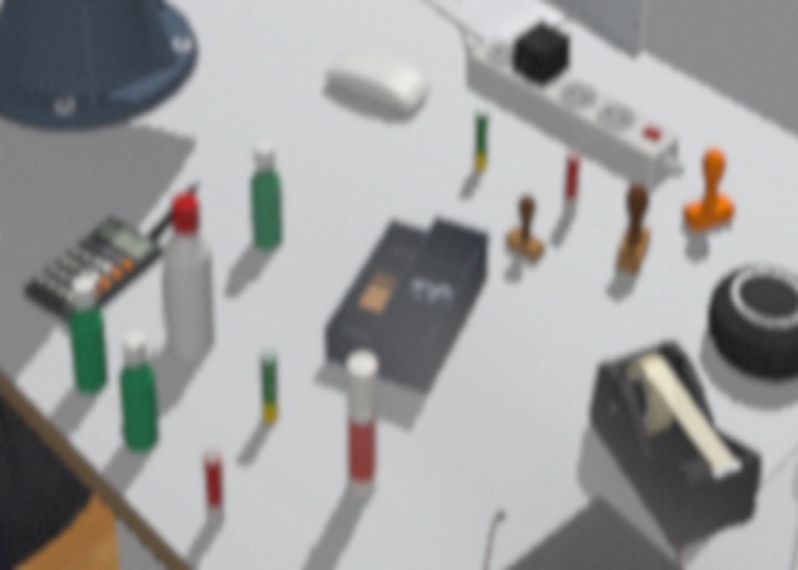

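Crops:
- **Large brown stamp:** knob at t1 (211,98), base corners (185,112), (250,82), (267,106) and (202,141).
- **Green cells:** tops at t1 (225,413) and t2 (438,262).
- **Glue cap:** t2 (441,73).
- **Ink caps:** t2 (607,358), (597,498) and (203,540).
- **Caddy corners:** t2 (17,215), (250,131), (301,282) and (75,370).

Next I'll measure these in both views.

```bash
cat > m.py <<'E'
from h import *
import pickle
T=robot.snapshot('top');S=robot.snapshot('side');pickle.dump((T,S),open('ts.pkl','wb'))
a=lambda p:np.array(p)/3.7+[140,120]
b=lambda p:np.array(p)/3.8+[250,125]
c=lambda p:np.array(p)/[2.85,3.8]+140
def tri(p,q):
    KT,DT,RT,tT=cam(T);KS,DS,RS,tS=cam(S)
    u=[cv2.undistortPoints(np.array(x,float).reshape(1,1,2),K,D).reshape(2,1) for x,K,D in((p,KT,DT),(q,KS,DS))]
    X=cv2.triangulatePoints(np.c_[RT,tT],np.c_[RS,tS],*u);return (X[:3]/X[3]).ravel()
np.set_printoptions(precision=4,suppress=True)
for n,p,z,q in [('cell1',a((225,413)),.05,c((482,116))),('cell2',b((438,262)),.05,c((268,357))),('red1',a((204,237)),.05,c((572,155))),('red2',b((604,185)),.05,c((213,455))),
 ('glue',b((441,73)),.092,c((363,358))),('inkR1',b((607,358)),.078,c((134,338))),('inkR2',b((597,498)),.078,c((85,280))),('inkC',b((203,540)),.078,c((265,152))),
 ('white',b((451,455)),.113,c((186,197))),('knob',a((211,98)),.05,c((636,195))),('orange',a((52,60)),.05,c((713,160))),('small',a((327,233)),.04,c((527,202)))]:
    r=ray(T,p,z)[0];print(n,r,'side',ray(S,q,z)[0],'tri',tri(p,q),'d',np.hypot(*r[:2]),'basepx',(proj(T,[r[0],r[1],0])[0]).round(1))
sb=ray(T,[a(x) for x in((185,112),(250,82),(267,106),(202,141))],.014);print('stampbase',sb,sb.mean(0),np.hypot(*np.diff(sb[:,:2],axis=0).T))
F=ray(T,[b((75,370)),b((301,282))],.028);B=ray(T,[b((17,215)),b((250,131))],.042)
print('FL FR',F,'BL BR',B,np.linalg.norm(F[0]-F[1]),np.linalg.norm(B[0]-B[1]),np.linalg.norm((F-B)[:,:2],axis=1))
C=(F+B).mean(0)/2
y=(F[0]-F[1]+B[0]-B[1])[:2];x=(B-F).sum(0)[:2];print('caddy',(F.sum(0)+B.sum(0))/4,'yaw from y',np.arctan2(-y[0],y[1]),'from x',np.arctan2(x[1],x[0]))
E
python3 m.py
```

```text
cell1 [0.4343 0.1841 0.05  ] side [0.4423 0.1826 0.05  ] tri [0.4358 0.1865 0.0458] d 0.47174740716268065 basepx [205.  230.7]
cell2 [ 0.5261 -0.1799  0.05  ] side [ 0.5324 -0.1793  0.05  ] tri [ 0.5279 -0.1787  0.0477] d 0.5559846802817588 basepx [360.4 195.1]
red1 [0.5393 0.1995 0.05  ] side [0.5434 0.2026 0.05  ] tri [0.5413 0.2014 0.0492] d 0.5750562876628718 basepx [199.7 185.8]
red2 [ 0.5738 -0.2775  0.05  ] side [ 0.5776 -0.2742  0.05  ] tri [ 0.5756 -0.2757  0.0501] d 0.6374389650606206 basepx [401.7 176. ]
glue [ 0.6298 -0.1702  0.092 ] side [ 0.6302 -0.1639  0.092 ] tri [ 0.631  -0.1679  0.0945] d 0.652425193532675 basepx [357.1 151.4]
inkR1 [ 0.4718 -0.271   0.078 ] side [ 0.4733 -0.2698  0.078 ] tri [ 0.4724 -0.2703  0.0781] d 0.5440732446470267 basepx [398.4 218.9]
inkR2 [ 0.3921 -0.2663  0.078 ] side [ 0.3926 -0.2614  0.078 ] tri [ 0.3936 -0.2641  0.0803] d 0.47399949059667873 basepx [395.9 252.6]
inkC [ 0.364  -0.0426  0.078 ] side [ 0.3723 -0.0442  0.078 ] tri [ 0.3651 -0.0412  0.0742] d 0.36649227877244794 basepx [301.1 262.7]
white [ 0.4172 -0.1743  0.113 ] side [ 0
[... 193 characters left out ...]
587453 basepx [201.4 150.3]
orange [0.6433 0.2926 0.05  ] side [0.6437 0.2986 0.05  ] tri [0.6445 0.2935 0.0517] d 0.7066920378579268 basepx [160.9 140.6]
small [0.5443 0.1274 0.04  ] side [0.5466 0.1325 0.04  ] tri [0.5461 0.1291 0.0409] d 0.5590419378587843 basepx [230.5 184.4]
stampbase [[0.6201 0.221  0.014 ]
 [0.64   0.1811 0.014 ]
 [0.6252 0.1702 0.014 ]
 [0.6022 0.21   0.014 ]] [0.6219 0.1956 0.014 ] [0.0446 0.0184 0.046 ]
FL FR [[ 0.4576  0.0328  0.028 ]
 [ 0.5135 -0.1022  0.028 ]] BL BR [[ 0.5487  0.0689  0.042 ]
 [ 0.602  -0.0682  0.042 ]] 0.14608871203418128 0.14706088517067337 [0.098  0.0948]
caddy [ 0.5304 -0.0172  0.035 ] yaw from y 0.3816443904387995 from x 0.37195702803182956
```

```bash
cat > g.py <<'E'
import sys;from h import *
from scipy.spatial.transform import Rotation as Ro
O={'cell1':(.436,.185),'cell2':(.528,-.179),'glue':(.6305,-.168),'ink':(.472,-.270),'stamp':(.6225,.197)}
Pk={'pr':(-.0255,-.055),'pl':(-.0255,.055),'ps':(-.0255,0),'pi':(.0225,.047),'pg':(.0225,-.05)}
cy=.378;c0=np.array([.5304,-.0172]);M=np.array([[np.cos(cy),-np.sin(cy)],[np.sin(cy),np.cos(cy)]])
n,z=sys.argv[1],float(sys.argv[2])
xy=c0+M@Pk[n] if n in Pk else np.array(O[n])
o=robot.get_obs();w,x,y,zz=o['eef_rot'];R=Ro.from_quat([x,y,zz,w]).as_matrix()
d=np.array([*xy,z])-o['position'];t=R.T@d
print(n,xy.round(4),'tool d',t.round(4),'rows',np.linalg.norm(t)/.0417,'yaw',np.arctan2(-R[0,1],R[1,1]).round(3),'tilt',R[:,2].round(3),'q',np.round(o['q'],2),'tip',robot.tip_reach,'w',o['grip_width'],'clk',o['clock'])
E
R='0 0 -0.125 0 0 0 0.045'
python3 -m handwheel '0 0 -0.125 0 0 0 0.045;0 0 -0.125 0 0 0 0.045;0 0 -0.125 0 0 0 0.045;0 0 -0.125 0 0 0 0.045;0 0 -0.125 0 0 0 0.045;0 0 -0.125 0 0 0 0.045;0 0 -0.125 0 0 0 0.045;0 0 -0.125 0 0 0 0.045' 30
python3 -m handwheel '0 0 -0.125 0 0 0 0.045;0 0 -0.125 0 0 0 0.045;0 0 -0.125 0 0 0 0.045;0 0 -0.125 0 0 0 0.045;0 0 -0.125 0 0 0 0.045;0 0 -0.125 0 0 0 0.045;0 0 -0.125 0 0 0 0.045;0 0 -0.125 0 0 0 0.045'
python3 -m handwheel '0 0 -0.125 0 0 0 0.045;0 0 -0.125 0 0 0 0.045;0 0 -0.125 0 0 0 0.045;0 0 -0.125 0 0 0 0.045;0 0 -0.125 0 0 0 0.045;0 0 -0.125 0 0 0 0.045;0 0 -0.125 0 0 0 0.045;0 0 -0.125 0 0 0 0.045'
python3 -m handwheel '0 0 -0.06 0 0 0 0.045;0 0 0 0 0 0 0.045'
python3 g.py cell2 0.2
```

```text
clock: 0.87
position: [0.2324, -0.4706, 0.2391]
eef_rot: [-0.0, 0.744, 0.669, 0.0]
force: [0.1, 0.1, -0.4]
grip_width: 0.045
grip_force: 0.0
clock: 1.53
position: [0.2325, -0.4706, 0.2391]
eef_rot: [-0.0, 0.332, 0.943, 0.0]
force: [-0.0, 0.3, -0.5]
grip_width: 0.0448
grip_force: 0.0
clock: 2.2
position: [0.2324, -0.4706, 0.2391]
eef_rot: [-0.0, -0.161, 0.987, 0.0]
force: [-0.9, 0.3, 0.5]
grip_width: 0.0453
grip_force: 0.0
clock: 2.37
position: [0.2324, -0.4706, 0.2391]
eef_rot: [-0.0, -0.189, 0.982, 0.0]
force: [-0.9, -0.1, -0.1]
grip_width: 0.0453
grip_force: 0.0
cell2 [ 0.528 -0.179] tool d [-0.3826  0.1612  0.0391] rows 10.000899567486233 yaw 0.38 tilt [-0.  0. -1.] q [-1.11  0.24 -0.01  1.32 -0.   -1.49] tip 0.008 w 0.04525030479711605 clk 2.3667
```

```bash
python3 -m handwheel '0 0 0 -0.032 0.0134 0 0.045;0 0 0 -0.032 0.0134 0 0.045;0 0 0 -0.032 0.0134 0 0.045;0 0 0 -0.032 0.0134 0 0.045;0 0 0 -0.032 0.0134 0 0.045;0 0 0 -0.032 0.0134 0 0.045'
python3 -m handwheel '0 0 0 -0.032 0.0134 0 0.045;0 0 0 -0.032 0.0134 0 0.045;0 0 0 -0.032 0.0134 0 0.045;0 0 0 -0.032 0.0134 0 0.045;0 0 0 -0.032 0.0134 0 0.045;0 0 0 -0.03 0.0134 0 0.045;0 0 0 0 0 0 0.045'
python3 g.py cell2 0.036
python3 - <<'E'
from h import *
T=snap('top','t3');cv2.imwrite('pics/t3.png',cv2.resize(T['image'][120:280,250:420],None,fx=3.5,fy=3.5))
E
```

```text
clock: 2.87
position: [0.3822, -0.3239, 0.2393]
eef_rot: [0.0, -0.186, 0.983, -0.0]
force: [0.5, -1.0, 0.5]
grip_width: 0.0451
grip_force: 0.0
clock: 3.45
position: [0.5318, -0.1768, 0.2387]
eef_rot: [0.001, -0.188, 0.982, 0.001]
force: [-0.4, -0.7, -1.1]
grip_width: 0.045
grip_force: 0.0
cell2 [ 0.528 -0.179] tool d [ 0.0046 -0.0008  0.2027] rows 4.862106158519794 yaw 0.378 tilt [ 0.001  0.001 -1.   ] q [-0.32  0.3   0.07  1.34  0.   -0.7 ] tip 0.008 w 0.044988891955450236 clk 3.45
```

View pics/t3.png

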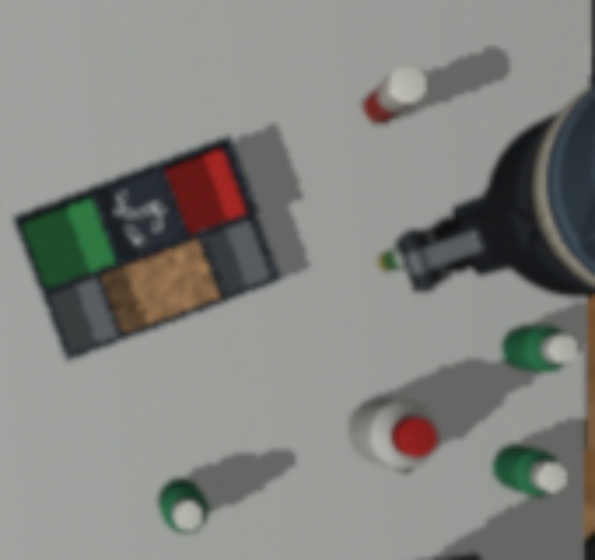

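The gripper hangs above cell 2, with the cell base visible at crop (388,261), in line with the jaws. Descending to grip it.

```bash
python3 -m handwheel '0 0 0 0.003 0 0.035 0.045;0 0 0 0 0 0.035 0.045;0 0 0 0 0 0.035 0.045;0 0 0 0 0 0.035 0.045;0 0 0 0 0 0.03 0.045;0 0 0 0 0 0.025 0.045;0 0 0 0 0 0.008 0.045;0 0 0 0 0 0 0.045' 30
python3 g.py cell2 0.036
python3 -m handwheel '0 0 0 0 0 0 0.008;0 0 0 0 0 0 0.008;0 0 0 0 0 0 0.008;0 0 0 0 0 0 0.008;0 0 0 0 0 0 0.008;0 0 0 0 0 0 0.008'
python3 g.py pr 0.15
```

```text
clock: 4.17
position: [0.5237, -0.1816, 0.0345]
eef_rot: [-0.002, -0.186, 0.982, 0.001]
force: [-0.5, -0.9, -0.4]
grip_width: 0.0447
grip_force: 0.0
cell2 [ 0.528 -0.179] tool d [-0.0049  0.0009 -0.0015] rows 0.12550610859942601 yaw 0.375 tilt [-0.004  0.001 -1.   ] q [-0.33  0.44 -0.28  0.86 -0.   -0.71] tip 0.008 w 0.04469403354228009 clk 4.1667
clock: 4.67
position: [0.5269, -0.1821, 0.0382]
eef_rot: [0.001, -0.187, 0.982, -0.001]
force: [-1.3, -0.7, 8.0]
grip_width: 0.0135
grip_force: 29.5
pr [ 0.527  -0.0777] tool d [-0.0388  0.0967 -0.1119] rows 3.6673132123246446 yaw 0.377 tilt [ 0.003 -0.001 -1.   ] q [-0.33  0.43 -0.28  0.86 -0.   -0.71] tip 0.008 w 0.013523214864555473 clk 4.6667
```

```bash
python3 -m handwheel '0 0 0 0 0 -0.01 0.008;0 0 0 0 0 -0.03 0.008;0 0 0 0 0 -0.035 0.008;0 0 0 0 0 -0.035 0.008;0 0 0 -0.02 0.048 0 0.008;0 0 0 -0.019 0.048 0 0.008;0 0 0 0 0 0 0.008;0 0 0 0 0 0 0.008'
python3 g.py pr 0.045
python3 - <<'E'
from h import *
S=snap('side');cv2.imwrite('pics/s3.png',cv2.resize(S['image'][130:290,200:400],None,fx=3.5,fy=3.5))
E
```

```text
clock: 5.33
position: [0.5265, -0.0964, 0.1478]
eef_rot: [0.001, -0.189, 0.982, -0.0]
force: [0.3, 0.0, 0.1]
grip_width: 0.0137
grip_force: 29.5
pr [ 0.527  -0.0777] tool d [-0.0073  0.0172  0.1028] rows 2.504866865719707 yaw 0.381 tilt [ 0.001 -0.    -1.   ] q [-0.18  0.3  -0.17  1.1   0.   -0.56] tip 0.008 w 0.01371878194628949 clk 5.3333
```

View pics/s3.png

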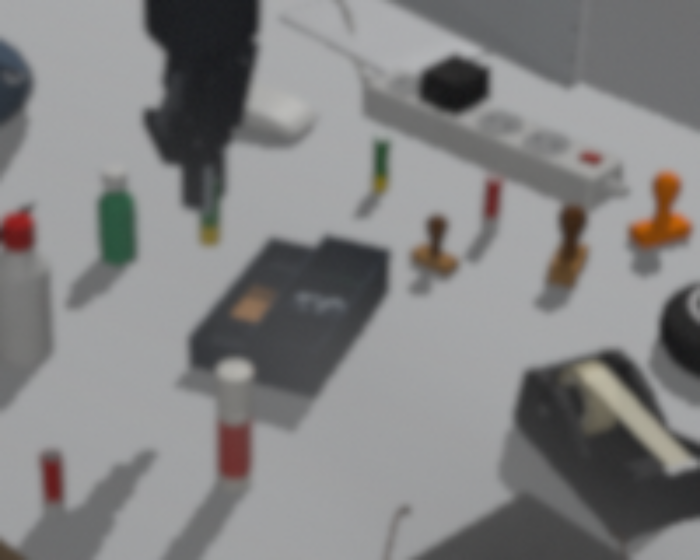

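The cell hangs upright in the jaws, at crop (209,225). Placing it now.

```bash
python3 -m handwheel '0 0 0 -0.0073 0.0172 0 0.008;0 0 0 0 0 0.03 0.008;0 0 0 0 0 0.035 0.008;0 0 0 0 0 0.02 0.008;0 0 0 0 0 0.01 0.008;0 0 0 0 0 0.004 0.008;0 0 0 0 0 0 0.008;0 0 0 0 0 0 0.008'
python3 g.py pr 0.045
```

```text
clock: 6.05
position: [0.5276, -0.0802, 0.0483]
eef_rot: [0.001, -0.187, 0.982, -0.0]
force: [0.3, -0.1, -0.3]
grip_width: 0.0133
grip_force: 29.5
pr [ 0.527  -0.0777] tool d [-0.0003  0.0025  0.0033] rows 0.09984447259522225 yaw 0.376 tilt [ 0.001 -0.    -1.   ] q [-0.15  0.39 -0.32  0.86  0.   -0.53] tip 0.008 w 0.013295267121024733 clk 6.05
```

```bash
python3 -m handwheel '0 0 0 0 0.002 0.003 0.008;0 0 0 0 0 0.001 0.008;0 0 0 0 0 0 0.008'
python3 -m handwheel '0 0 0 0 0 0 0.02;0 0 0 0 0 0 0.03;0 0 0 0 0 0 0.03;0 0 0 0 0 -0.02 0.03;0 0 0 0 0 -0.035 0.03;0 0 0 0 0 -0.035 0.03;0 0 0 0 0 -0.035 0.045;0 0 0 0 0 -0.02 0.045'
python3 g.py cell1 0.19
```

```text
clock: 6.3
position: [0.5267, -0.0777, 0.0443]
eef_rot: [0.001, -0.188, 0.982, -0.0]
force: [-0.2, -0.8, 3.1]
grip_width: 0.0132
grip_force: 29.8
clock: 6.97
position: [0.527, -0.0778, 0.1921]
eef_rot: [0.002, -0.187, 0.982, -0.001]
force: [0.5, -0.1, -0.4]
grip_width: 0.0451
grip_force: 0.0
cell1 [0.436 0.185] tool d [-0.0122  0.2779  0.0016] rows 6.669941952387069 yaw 0.377 tilt [ 0.004 -0.    -1.   ] q [-0.15  0.27 -0.09  1.2   0.   -0.52] tip 0.008 w 0.04508877791762731 clk 6.9667
```

```bash
python3 -m handwheel '0 0 0 -0.0015 0.0347 0 0.045;0 0 0 -0.0015 0.0347 0 0.045;0 0 0 -0.0015 0.0347 0 0.045;0 0 0 -0.0015 0.0347 0 0.045;0 0 0 -0.0015 0.0347 0 0.045;0 0 0 -0.0015 0.0347 0 0.045;0 0 0 -0.0015 0.0347 0 0.045;0 0 0 -0.0015 0.0347 0 0.045'
python3 -m handwheel '0 0 0 0 0 0 0.045;0 0 0 0 0 0 0.045'
python3 g.py cell1 0.036
python3 - <<'E'
from h import *
T=snap('top');cv2.imwrite('pics/t4.png',cv2.convertScaleAbs(cv2.resize(T['image'][120:270,150:350],None,fx=3.5,fy=3.5),alpha=1.6))
E
```

```text
clock: 7.63
position: [0.4341, 0.1862, 0.1885]
eef_rot: [0.0, -0.187, 0.982, 0.0]
force: [0.5, 0.2, -0.2]
grip_width: 0.0451
grip_force: 0.0
clock: 7.8
position: [0.4343, 0.1863, 0.1884]
eef_rot: [-0.0, -0.189, 0.982, 0.0]
force: [0.4, -0.4, 0.2]
grip_width: 0.0448
grip_force: 0.0
cell1 [0.436 0.185] tool d [-0.0011 -0.0019  0.1524] rows 3.6540480958540593 yaw 0.381 tilt [-0.  0. -1.] q [ 0.41  0.17 -0.23  1.17  0.    0.02] tip 0.008 w 0.04484947185913149 clk 7.8
```

View pics/t4.png

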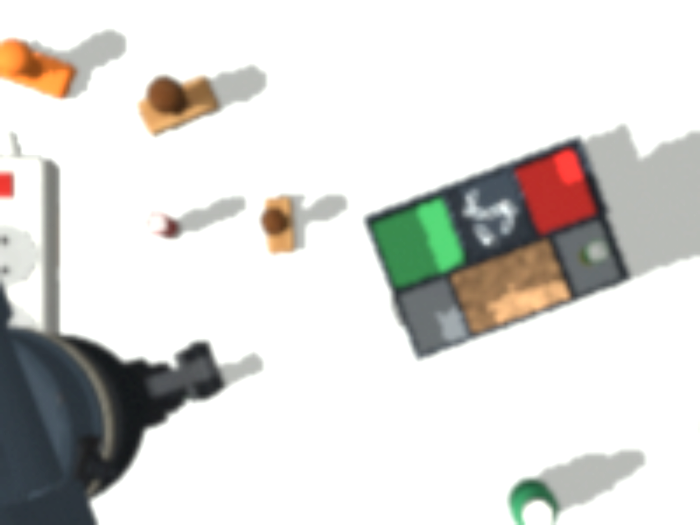

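The first cell stands in the right bay at crop (594,252), well centred. The gripper is over cell 1. Descending to pick it up.

```bash
python3 -m handwheel '0 0 0 -0.001 -0.002 0.03 0.045;0 0 0 0 0 0.035 0.045;0 0 0 0 0 0.035 0.045;0 0 0 0 0 0.03 0.045;0 0 0 0 0 0.015 0.045;0 0 0 0 0 0.006 0.045;0 0 0 0 0 0 0.045;0 0 0 0 0 0 0.045' 30
python3 -m handwheel '0 0 0 0 0 0 0.008;0 0 0 0 0 0 0.008;0 0 0 0 0 0 0.008;0 0 0 0 0 0 0.008;0 0 0 0 0 0 0.008;0 0 0 0 0 0 0.008'
python3 -m handwheel '0 0 0 0 0 -0.01 0.008;0 0 0 0 0 -0.03 0.008;0 0 0 0 0 -0.035 0.008;0 0 0 0 0 -0.035 0.008;0 0 0 0 0 0 0.008'
python3 g.py pl 0.15
```

```text
clock: 8.52
position: [0.4373, 0.1828, 0.0379]
eef_rot: [0.0, -0.187, 0.982, 0.0]
force: [-0.2, -0.8, 0.5]
grip_width: 0.0449
grip_force: 0.0
clock: 9.02
position: [0.4376, 0.1836, 0.0386]
eef_rot: [0.001, -0.188, 0.982, 0.0]
force: [-0.4, -0.6, 6.6]
grip_width: 0.0131
grip_force: 29.2
clock: 9.43
position: [0.4396, 0.1846, 0.1539]
eef_rot: [0.005, -0.188, 0.982, 0.001]
force: [1.4, 0.9, 0.7]
grip_width: 0.0134
grip_force: 29.3
pl [0.4864 0.0245] tool d [ 0.0155 -0.1661  0.0037] rows 4.001697800106063 yaw 0.377 tilt [ 0.009  0.004 -1.   ] q [ 0.4   0.2  -0.3   1.07  0.    0.02] tip 0.008 w 0.01340785112423593 clk 9.4333
```

```bash
python3 -m handwheel '0 0 0 0.003 -0.033 0 0.008;0 0 0 0.003 -0.033 0 0.008;0 0 0 0.003 -0.033 0 0.008;0 0 0 0.003 -0.033 0 0.008;0 0 0 0.003 -0.033 0 0.008;0 0 0 0 0 0 0.008;0 0 0 0 0 0 0.008'
python3 g.py pl 0.045
```

```text
clock: 10.02
position: [0.4839, 0.0229, 0.1478]
eef_rot: [0.0, -0.186, 0.983, -0.0]
force: [-0.7, -0.6, 0.3]
grip_width: 0.0135
grip_force: 29.4
pl [0.4864 0.0245] tool d [-0.0028  0.0006  0.1028] rows 2.465217365574814 yaw 0.374 tilt [ 0.001  0.    -1.   ] q [ 0.05  0.22 -0.28  1.07  0.   -0.33] tip 0.008 w 0.01345912116654679 clk 10.0167
```

```bash
python3 -m handwheel '0 0 0 -0.002 0 0.03 0.008;0 0 0 0 0 0.035 0.008;0 0 0 0 0 0.022 0.008;0 0 0 0 0 0.01 0.008;0 0 0 0 0 0.005 0.008;0 0 0 0 0 0.001 0.008;0 0 0 0 0 0 0.008;0 0 0 0 0 0 0.008'
python3 g.py pl 0.045
```

```text
clock: 10.68
position: [0.4856, 0.0258, 0.045]
eef_rot: [0.0, -0.188, 0.982, 0.0]
force: [-0.5, -0.5, 0.3]
grip_width: 0.0133
grip_force: 30.2
pl [0.4864 0.0245] tool d [-0.0002 -0.0014 -0.    ] rows 0.03518182523522129 yaw 0.378 tilt [ 0.001  0.    -1.   ] q [ 0.05  0.32 -0.44  0.81  0.   -0.33] tip 0.008 w 0.013269300759639894 clk 10.6833
```

```bash
python3 -m handwheel '0 0 0 0 0 0.001 0.015;0 0 0 0 0 0 0.03;0 0 0 0 0 0 0.03;0 0 0 0 0 -0.02 0.03;0 0 0 0 0 -0.035 0.03;0 0 0 0 0 -0.035 0.03;0 0 0 0 0 -0.035 0.045;0 0 0 0 0 -0.02 0.045'
python3 g.py stamp 0.19
```

```text
clock: 11.35
position: [0.4863, 0.0251, 0.1922]
eef_rot: [0.002, -0.187, 0.982, -0.0]
force: [1.1, 1.0, 0.0]
grip_width: 0.0454
grip_force: 0.0
stamp [0.6225 0.197 ] tool d [-0.1899  0.1097  0.0028] rows 5.259142650866758 yaw 0.377 tilt [ 0.004  0.    -1.   ] q [ 0.05  0.19 -0.2   1.18  0.   -0.33] tip 0.008 w 0.04536097248429688 clk 11.35
```

```bash
python3 -m handwheel '0 0 0 -0.03 0.018 0 0.05;0 0 0 -0.032 0.0185 0 0.05;0 0 0 -0.032 0.0185 0 0.05;0 0 0 -0.032 0.0185 0 0.05;0 0 0 -0.032 0.018 0 0.05;0 0 0 -0.0315 0.018 0 0.05;0 0 0 0 0 0 0.05;0 0 0 0 0 0 0.05'
python3 g.py stamp 0.038
```

```text
clock: 12.02
position: [0.6217, 0.1982, 0.1871]
eef_rot: [-0.001, -0.188, 0.982, -0.0]
force: [-0.3, 0.8, 0.1]
grip_width: 0.0497
grip_force: 0.0
stamp [0.6225 0.197 ] tool d [-0.0005 -0.0014  0.1491] rows 3.5764554968242055 yaw 0.379 tilt [-0.001 -0.    -1.   ] q [ 0.31  0.48  0.22  1.31  0.   -0.07] tip 0.008 w 0.04970095646334495 clk 12.0167
```

```bash
python3 -m handwheel '0 0 0 -0.0005 -0.001 0.03 0.05;0 0 0 0 0 0.035 0.05;0 0 0 0 0 0.035 0.05;0 0 0 0 0 0.03 0.05;0 0 0 0 0 0.013 0.05;0 0 0 0 0 0.006 0.05;0 0 0 0 0 0 0.05;0 0 0 0 0 0 0.05'
python3 -m handwheel '0 0 0 0 0 0 0.01;0 0 0 0 0 0 0.01;0 0 0 0 0 0 0.01;0 0 0 0 0 0 0.01;0 0 0 0 0 0 0.01;0 0 0 0 0 0 0.01' 40
python3 -m handwheel '0 0 0 0 0 -0.01 0.01;0 0 0 0 0 -0.03 0.01;0 0 0 0 0 -0.035 0.01;0 0 0 0 0 -0.035 0.01;0 0 0 0 0 0 0.01'
python3 g.py ps 0.15
python3 - <<'E'
from h import *
S=snap('side');cv2.imwrite('pics/s4.png',cv2.convertScaleAbs(cv2.resize(S['image'][90:250,220:420],None,fx=3.5,fy=3.5),alpha=1.4))
E
```

```text
clock: 12.68
position: [0.6223, 0.1956, 0.0404]
eef_rot: [0.0, -0.187, 0.982, 0.0]
force: [-0.9, -0.4, 0.3]
grip_width: 0.0503
grip_force: 0.0
clock: 13.18
position: [0.6228, 0.1966, 0.0408]
eef_rot: [0.001, -0.188, 0.982, 0.0]
force: [-0.6, 1.5, 6.3]
grip_width: 0.0211
grip_force: 38.9
clock: 13.6
position: [0.625, 0.1968, 0.1574]
eef_rot: [0.005, -0.187, 0.982, 0.001]
force: [0.6, -0.4, -0.2]
grip_width: 0.0212
grip_force: 39.5
ps [ 0.5067 -0.0266] tool d [ 0.1923 -0.1642  0.0056] rows 6.064589546136664 yaw 0.377 tilt [ 0.01   0.003 -1.   ] q [ 0.31  0.49  0.15  1.23 -0.   -0.07] tip 0.008 w 0.021164179384431867 clk 13.6
```

View pics/s4.png

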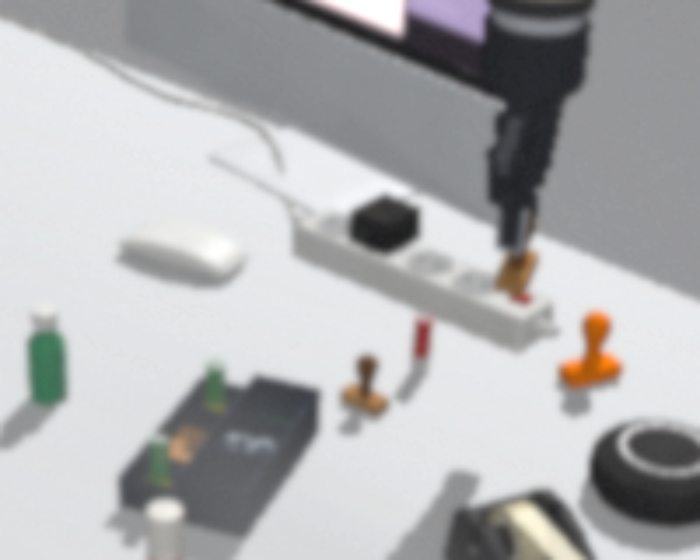

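Both green cells stand in their bays, at crop (159,460) and (215,387), and the stamp hangs upright in the jaws.

```bash
python3 -m handwheel '0 0 0 0.027 -0.0235 0 0.01;0 0 0 0.027 -0.0235 0 0.01;0 0 0 0.027 -0.0235 0 0.01;0 0 0 0.027 -0.0235 0 0.01;0 0 0 0.027 -0.0235 0 0.01;0 0 0 0.027 -0.0235 0 0.01;0 0 0 0.027 -0.0235 0 0.01;0 0 0 0 0 0 0.01'
python3 -m handwheel '0 0 0 0 0 0 0.01'
python3 g.py ps 0.048
```

```text
clock: 14.32
position: [0.5031, -0.0307, 0.1488]
eef_rot: [-0.002, -0.186, 0.983, -0.0]
force: [-0.5, 0.5, -1.1]
grip_width: 0.021
grip_force: 39.4
clock: 14.4
position: [0.5057, -0.0281, 0.1491]
eef_rot: [-0.0, -0.186, 0.983, 0.0]
force: [0.2, 0.4, -0.0]
grip_width: 0.0208
grip_force: 39.4
ps [ 0.5067 -0.0266] tool d [-0.0016  0.0009  0.1011] rows 2.425138736163194 yaw 0.374 tilt [-0.001  0.    -1.   ] q [-0.06  0.26 -0.23  1.09 -0.   -0.43] tip 0.008 w 0.02083900265761442 clk 14.4
```

```bash
python3 -m handwheel '0 0 0 -0.001 0 0.03 0.01;0 0 0 0 0 0.03 0.01;0 0 0 0 0 0.025 0.01;0 0 0 0 0 0.01 0.01;0 0 0 0 0 0.004 0.01;0 0 0 0 0 0 0.01;0 0 0 0 0 0 0.01'
python3 g.py ps 0.047
```

```text
clock: 14.98
position: [0.5086, -0.0258, 0.0511]
eef_rot: [0.0, -0.188, 0.982, -0.0]
force: [1.2, 0.2, -0.6]
grip_width: 0.0209
grip_force: 39.5
ps [ 0.5067 -0.0266] tool d [ 0.0021 -0.      0.0041] rows 0.11100406672477951 yaw 0.378 tilt [ 0.001  0.    -1.   ] q [-0.05  0.35 -0.38  0.84  0.   -0.43] tip 0.008 w 0.02088302423024753 clk 14.9833
```

```bash
python3 -m handwheel '0 0 0 0.002 0 0.003 0.01;0 0 0 0 0 0.001 0.01;0 0 0 0 0 0 0.01;0 0 0 0 0 0 0.01'
python3 -m handwheel '0 0 0 0 0 0 0.025;0 0 0 0 0 0 0.034;0 0 0 0 0 0 0.034;0 0 0 0 0 -0.02 0.034;0 0 0 0 0 -0.035 0.034;0 0 0 0 0 -0.035 0.034;0 0 0 0 0 -0.035 0.05;0 0 0 0 0 -0.02 0.05'
python3 g.py ink 0.19
```

```text
clock: 15.32
position: [0.5063, -0.027, 0.047]
eef_rot: [0.001, -0.187, 0.982, -0.0]
force: [-0.3, 1.1, 2.7]
grip_width: 0.0209
grip_force: 39.6
clock: 15.98
position: [0.5069, -0.027, 0.195]
eef_rot: [0.002, -0.187, 0.982, -0.0]
force: [1.0, -0.7, -0.0]
grip_width: 0.0503
grip_force: 0.0
ink [ 0.472 -0.27 ] tool d [ 0.1219 -0.213   0.0049] rows 5.887237971951671 yaw 0.377 tilt [ 0.004 -0.    -1.   ] q [-0.05  0.23 -0.15  1.2   0.   -0.43] tip 0.008 w 0.05032636945952302 clk 15.9833
```

```bash
python3 -m handwheel '0 0 0 0.0152 -0.0266 0 0.055;0 0 0 0.0152 -0.0266 0 0.055;0 0 0 0.0152 -0.0266 0 0.055;0 0 0 0.0152 -0.0266 0 0.055;0 0 0 0.0152 -0.0266 0 0.055;0 0 0 0.0152 -0.0266 0 0.055;0 0 0 0.0152 -0.0266 0 0.055;0 0 0 0.0152 -0.0266 0 0.055'
python3 -m handwheel '0 0 0 0 0 0 0.055;0 0 0 0 0 0 0.055'
python3 g.py ink 0.05
python3 - <<'E'
from h import *
T=snap('top');cv2.imwrite('pics/t5.png',cv2.convertScaleAbs(cv2.resize(T['image'][120:280,240:430],None,fx=3.5,fy=3.5),alpha=1.6))
E
```

```text
clock: 16.65
position: [0.4708, -0.2711, 0.1913]
eef_rot: [-0.0, -0.187, 0.982, 0.0]
force: [0.4, -0.1, 0.0]
grip_width: 0.0549
grip_force: 0.0
clock: 16.82
position: [0.4708, -0.2709, 0.191]
eef_rot: [-0.0, -0.186, 0.983, 0.0]
force: [-0.1, -0.1, 0.2]
grip_width: 0.0552
grip_force: 0.0
ink [ 0.472 -0.27 ] tool d [-0.0015  0.0004  0.141 ] rows 3.3809344153129945 yaw 0.374 tilt [-0.  0. -1.] q [-0.52  0.29 -0.07  1.21  0.   -0.9 ] tip 0.008 w 0.05520938066999276 clk 16.8167
```

View pics/t5.png

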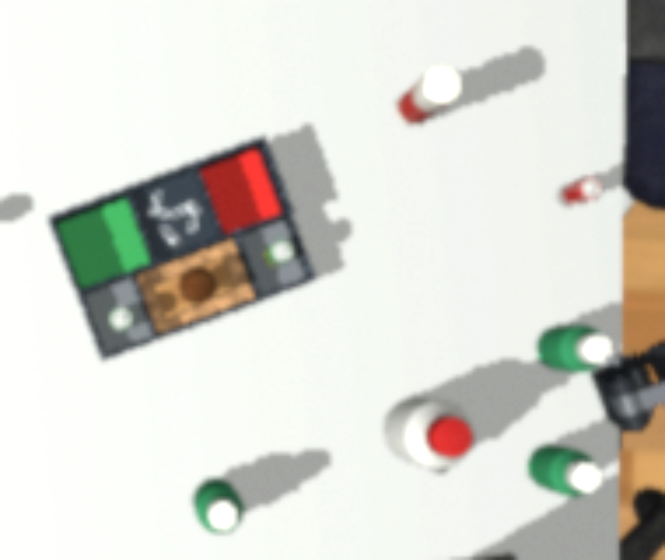

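The stamp's knob sits centred over the cork pad at crop (197,285), with cells in both bays. The gripper, at (625,395), looks a little low relative to the bottle cap at (597,348). I'll check that by projecting the TCP.

```bash
python3 - <<'E'
from h import *
import pickle
T,S=pickle.load(open('ts.pkl','rb'))
o=robot.get_obs();p=o['position']
f=lambda P:((proj(T,P)-[240,120])*3.5).round(0)
print(f([p,p+[0,0,.008],p+[0,0,-.008],[.472,-.27,.078],[.472,-.27,.0]]))
E
```

```text
[[665. 351.]
 [671. 351.]
 [659. 351.]
 [592. 347.]
 [553. 346.]]
```

```bash
python3 -m handwheel '0 0 0 -0.001 0 0.03 0.055;0 0 0 0 0 0.035 0.055;0 0 0 0 0 0.035 0.055;0 0 0 0 0 0.025 0.055;0 0 0 0 0 0.01 0.055;0 0 0 0 0 0.006 0.055;0 0 0 0 0 0 0.055;0 0 0 0 0 0 0.055'
python3 -m handwheel '0 0 0 0 0 0 0.02;0 0 0 0 0 0 0.02;0 0 0 0 0 0 0.02;0 0 0 0 0 0 0.02;0 0 0 0 0 0 0.02;0 0 0 0 0 0 0.02' 45
python3 -m handwheel '0 0 0 0 0 -0.01 0.02;0 0 0 0 0 -0.03 0.02;0 0 0 0 0 -0.035 0.02;0 0 0 0 0 -0.035 0.02;0 0 0 0 0 -0.03 0.02;0 0 0 0 0 0 0.02;0 0 0 0 0 0 0.02'
python3 g.py pi 0.19
```

```text
clock: 17.53
position: [0.4731, -0.2692, 0.0515]
eef_rot: [0.001, -0.188, 0.982, -0.0]
force: [-0.5, 0.1, 0.5]
grip_width: 0.0549
grip_force: 0.0
clock: 18.03
position: [0.4731, -0.2698, 0.0519]
eef_rot: [0.001, -0.187, 0.982, -0.001]
force: [-1.0, -0.3, 7.1]
grip_width: 0.0268
grip_force: 43.8
clock: 18.62
position: [0.4731, -0.2698, 0.193]
eef_rot: [0.002, -0.187, 0.982, -0.001]
force: [-0.4, 0.1, -1.9]
grip_width: 0.0269
grip_force: 44.5
pi [0.534  0.0348] tool d [-0.1687  0.2608  0.0025] rows 7.448778743083705 yaw 0.377 tilt [ 0.004 -0.002 -1.   ] q [-0.52  0.29 -0.07  1.21  0.   -0.9 ] tip 0.008 w 0.026854202164548764 clk 18.6167
```

```bash
python3 -m handwheel '0 0 0 -0.0187 0.029 0 0.02;0 0 0 -0.0187 0.029 0 0.02;0 0 0 -0.0187 0.029 0 0.02;0 0 0 -0.0187 0.029 0 0.02;0 0 0 -0.0187 0.029 0 0.02;0 0 0 -0.0187 0.029 0 0.02;0 0 0 -0.0187 0.029 0 0.02;0 0 0 -0.0187 0.029 0 0.02'
python3 -m handwheel '0 0 0 -0.0187 0.029 0 0.02;0 0 0 0 0 0 0.02;0 0 0 0 0 0 0.02'
python3 g.py pi 0.059
```

```text
clock: 19.28
position: [0.525, 0.0032, 0.1894]
eef_rot: [-0.001, -0.187, 0.982, 0.0]
force: [1.1, 0.3, -1.1]
grip_width: 0.027
grip_force: 44.6
clock: 19.53
position: [0.5319, 0.0371, 0.1892]
eef_rot: [-0.001, -0.189, 0.982, 0.0]
force: [1.0, -1.3, -0.6]
grip_width: 0.0265
grip_force: 44.6
pi [0.534  0.0348] tool d [-0.0013 -0.003   0.1302] rows 3.1232282204601036 yaw 0.38 tilt [-0.002 -0.    -1.   ] q [ 0.07  0.28 -0.09  1.2   0.   -0.31] tip 0.008 w 0.02650049468312292 clk 19.5333
```

```bash
python3 -m handwheel '0 0 0 -0.001 -0.003 0.03 0.02;0 0 0 0 0 0.035 0.02;0 0 0 0 0 0.03 0.02;0 0 0 0 0 0.02 0.02;0 0 0 0 0 0.01 0.02;0 0 0 0 0 0 0.02;0 0 0 0 0 0 0.02'
python3 g.py pi 0.058
```

```text
clock: 20.12
position: [0.5344, 0.0323, 0.0655]
eef_rot: [-0.0, -0.187, 0.982, 0.0]
force: [0.9, 0.2, -0.8]
grip_width: 0.0269
grip_force: 44.6
pi [0.534  0.0348] tool d [-0.0005  0.0025  0.0075] rows 0.18910234719776503 yaw 0.376 tilt [-0.001 -0.    -1.   ] q [ 0.06  0.37 -0.29  0.91 -0.   -0.32] tip 0.008 w 0.026906048912629422 clk 20.1167
```

```bash
python3 -m handwheel '0 0 0 0 0.002 0.005 0.02;0 0 0 0 0 0.002 0.02;0 0 0 0 0 0.001 0.02;0 0 0 0 0 0 0.02;0 0 0 0 0 0 0.02'
python3 -m handwheel '0 0 0 0 0 0 0.03;0 0 0 0 0 0 0.04;0 0 0 0 0 0 0.04;0 0 0 0 0 -0.02 0.04;0 0 0 0 0 -0.035 0.04;0 0 0 0 0 -0.035 0.04;0 0 0 0 0 -0.035 0.05;0 0 0 0 0 -0.015 0.05'
python3 g.py glue 0.195
```

```text
clock: 20.53
position: [0.5343, 0.0349, 0.058]
eef_rot: [0.001, -0.188, 0.982, -0.0]
force: [-0.5, 0.4, 4.8]
grip_width: 0.0265
grip_force: 45.1
clock: 21.2
position: [0.5352, 0.035, 0.2017]
eef_rot: [0.003, -0.188, 0.982, -0.0]
force: [0.2, -0.0, -0.3]
grip_width: 0.0499
grip_force: 0.0
glue [ 0.6305 -0.168 ] tool d [-0.0138 -0.2238  0.0071] rows 5.380057169608439 yaw 0.377 tilt [ 0.005  0.    -1.   ] q [ 0.07  0.27 -0.07  1.23  0.   -0.31] tip 0.008 w 0.04989338934868305 clk 21.2
```

```bash
python3 -m handwheel '0 0 0 -0.002 -0.032 0 0.05;0 0 0 -0.002 -0.032 0 0.05;0 0 0 -0.002 -0.032 0 0.05;0 0 0 -0.002 -0.032 0 0.05;0 0 0 -0.002 -0.032 0 0.05;0 0 0 -0.002 -0.032 0 0.05;0 0 0 -0.002 -0.032 0 0.05;0 0 0 0 0 0 0.05'
python3 -m handwheel '0 0 0 0 0 0 0.05'
python3 g.py glue 0.06
```

```text
clock: 21.87
position: [0.631, -0.1731, 0.1962]
eef_rot: [0.0, -0.186, 0.983, -0.001]
force: [-1.2, 0.6, -0.2]
grip_width: 0.05
grip_force: 0.0
clock: 21.95
position: [0.6295, -0.1698, 0.1963]
eef_rot: [-0.0, -0.186, 0.982, 0.0]
force: [0.3, 0.9, 0.5]
grip_width: 0.0501
grip_force: 0.0
glue [ 0.6305 -0.168 ] tool d [-0.0017  0.0012  0.1363] rows 3.269613707344316 yaw 0.375 tilt [-0.001  0.    -1.   ] q [-0.26  0.47  0.23  1.33  0.   -0.64] tip 0.008 w 0.05005069833300766 clk 21.95
```

```bash
python3 -m handwheel '0 0 0 -0.001 0.001 0.03 0.05;0 0 0 0 0 0.035 0.05;0 0 0 0 0 0.035 0.05;0 0 0 0 0 0.02 0.05;0 0 0 0 0 0.01 0.05;0 0 0 0 0 0.006 0.05;0 0 0 0 0 0 0.05;0 0 0 0 0 0 0.05'
python3 -m handwheel '0 0 0 0 0 0 0.015;0 0 0 0 0 0 0.015;0 0 0 0 0 0 0.015;0 0 0 0 0 0 0.015;0 0 0 0 0 0 0.015;0 0 0 0 0 0 0.015' 40
python3 -m handwheel '0 0 0 0 0 -0.01 0.015;0 0 0 0 0 -0.03 0.015;0 0 0 0 0 -0.035 0.015;0 0 0 0 0 -0.035 0.015;0 0 0 0 0 -0.03 0.015;0 0 0 0 0 0 0.015;0 0 0 0 0 0 0.015'
python3 g.py pg 0.195
```

```text
clock: 22.62
position: [0.6306, -0.1667, 0.0626]
eef_rot: [0.001, -0.188, 0.982, -0.0]
force: [1.1, 0.0, -0.2]
grip_width: 0.0504
grip_force: 0.0
clock: 23.12
position: [0.6307, -0.1671, 0.0625]
eef_rot: [0.001, -0.187, 0.982, -0.0]
force: [0.2, -0.1, 6.4]
grip_width: 0.023
grip_force: 39.9
clock: 23.7
position: [0.6309, -0.1672, 0.204]
eef_rot: [0.002, -0.187, 0.982, -0.001]
force: [0.1, 0.0, -0.5]
grip_width: 0.0232
grip_force: 39.6
pg [ 0.5698 -0.0554] tool d [0.0157 0.1265 0.0087] rows 3.0647822491653876 yaw 0.377 tilt [ 0.004 -0.001 -1.   ] q [-0.26  0.47  0.24  1.34  0.   -0.64] tip 0.008 w 0.02317840338957083 clk 23.7
```

```bash
python3 -m handwheel '0 0 0 0.0031 0.0253 0 0.015;0 0 0 0.0031 0.0253 0 0.015;0 0 0 0.0031 0.0253 0 0.015;0 0 0 0.0031 0.0253 0 0.015;0 0 0 0.0031 0.0253 0 0.015;0 0 0 0 0 0 0.015;0 0 0 0 0 0 0.015;0 0 0 0 0 0 0.015'
python3 g.py pg 0.069
python3 - <<'E'
from h import *
S=snap('side');cv2.imwrite('pics/s5.png',cv2.convertScaleAbs(cv2.resize(S['image'][120:280,200:400],None,fx=3.5,fy=3.5),alpha=1.4))
E
```

```text
clock: 24.37
position: [0.5688, -0.0552, 0.2008]
eef_rot: [-0.0, -0.188, 0.982, 0.0]
force: [-0.2, 0.2, 0.3]
grip_width: 0.0226
grip_force: 39.6
pg [ 0.5698 -0.0554] tool d [-0.0009 -0.0006  0.1318] rows 3.1599970946685336 yaw 0.378 tilt [-0.001 -0.    -1.   ] q [-0.1   0.33  0.02  1.26 -0.   -0.47] tip 0.008 w 0.022621852850412474 clk 24.3667
```

View pics/s5.png

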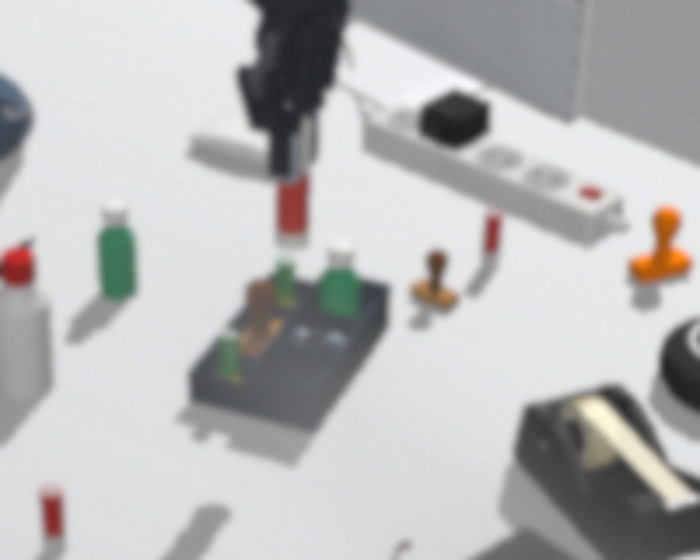

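The ink bottle (340,285), the stamp and both cells stand upright in the caddy. The glue stick hangs upright above its pocket. Lowering it.

```bash
python3 -m handwheel '0 0 0 -0.001 0 0.03 0.015;0 0 0 0 0 0.035 0.015;0 0 0 0 0 0.03 0.015;0 0 0 0 0 0.02 0.015;0 0 0 0 0 0.01 0.015;0 0 0 0 0 0.003 0.015;0 0 0 0 0 0 0.015;0 0 0 0 0 0 0.015'
python3 g.py pg 0.0685
```

```text
clock: 25.08
position: [0.5708, -0.0551, 0.0743]
eef_rot: [0.001, -0.187, 0.982, -0.0]
force: [-0.0, 0.1, -0.0]
grip_width: 0.0225
grip_force: 39.6
pg [ 0.5698 -0.0554] tool d [0.0011 0.0001 0.0058] rows 0.14146231718350544 yaw 0.377 tilt [ 0.001 -0.    -1.   ] q [-0.1   0.42 -0.19  0.96  0.   -0.47] tip 0.008 w 0.022497687035692666 clk 25.0833
```

```bash
python3 -m handwheel '0 0 0 0.001 0 0.004 0.015;0 0 0 0 0 0.002 0.015;0 0 0 0 0 0 0.015;0 0 0 0 0 0 0.015'
python3 g.py pg 0.0685
python3 -m handwheel '0 0 0 0 0 0 0.025;0 0 0 0 0 0 0.034;0 0 0 0 0 0 0.034;0 0 0 0 0 -0.02 0.034;0 0 0 0 0 -0.035 0.034;0 0 0 0 0 -0.035 0.034;0 0 0 0 0 -0.035 0.034;0 0 0 0 0 -0.035 0.034'
python3 -m handwheel '0 0 0 -0.03 -0.03 0 0.034;0 0 0 -0.03 -0.03 0 0.034;0 0 0 -0.03 -0.03 0 0.034;0 0 0 -0.03 -0.03 0 0.034;0 0 0 -0.03 -0.03 0 0.034;0 0 0 0 0 0 0.034;0 0 0 0 0 0 0.034'
python3 - <<'E'
from h import *
T=robot.snapshot('top')['image'];S=robot.snapshot('side')['image']
a=cv2.resize(T[130:280,180:420],None,fx=3,fy=2.0*1.5);b=cv2.resize(S[160:290,180:420],None,fx=3,fy=3)
cv2.imwrite('pics/f.png',cv2.convertScaleAbs(cv2.resize(np.vstack([a,b]),None,fx=.7,fy=.7),alpha=1.4))
E
```

```text
clock: 25.42
position: [0.5698, -0.0552, 0.0685]
eef_rot: [0.001, -0.187, 0.982, -0.0]
force: [0.5, -0.9, 5.7]
grip_width: 0.0228
grip_force: 39.8
pg [ 0.5698 -0.0554] tool d [ 0.0001 -0.0002  0.    ] rows 0.005013514517878218 yaw 0.377 tilt [ 0.003 -0.    -1.   ] q [-0.1   0.42 -0.2   0.95 -0.   -0.47] tip 0.008 w 0.022818199468091584 clk 25.4167
clock: 26.08
position: [0.5684, -0.055, 0.2288]
eef_rot: [-0.0, -0.187, 0.982, 0.0]
force: [0.8, -0.6, -0.4]
grip_width: 0.0338
grip_force: 0.0
clock: 26.67
position: [0.7581, -0.137, 0.2231]
eef_rot: [-0.002, -0.187, 0.982, 0.001]
force: [-0.9, 0.6, -1.2]
grip_width: 0.0342
grip_force: 0.0
```

View pics/f.png

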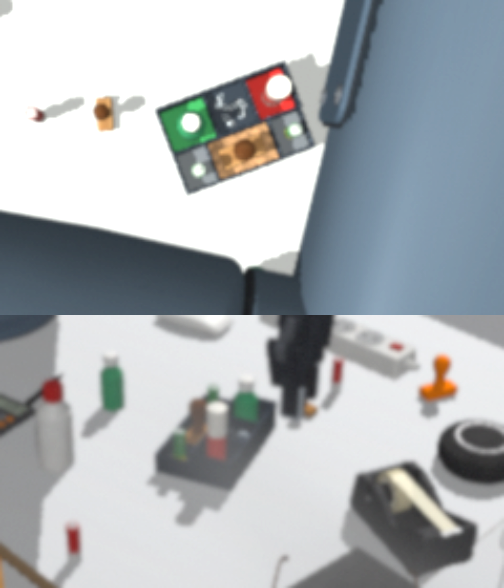

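All five items stand upright in their pockets. The red cells and the white bottle haven't moved, and the gripper is clear. Handing the job in.

```bash
python3 -c "
from station import robot
print(robot.close_job())"
```

```text
the job is handed in; nothing more can be done
None
```

I handed the job in at about 27 s: in the final pictures the stamp, ink bottle, glue stick and both green cells stand upright in their own pockets, and the red cells and white bottle are where they started; the hand-in returned no verdict.

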